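# Trip the tip bucket with the bead tub and set it upright again

## Task

Put the little round tub with the cap into the steel tip bucket and let go, so that its weight trips the bucket and dumps the tub into the black tray. When the tub lies in the tray, push the tail paddle down to set the bucket upright again, ready for the next load, and leave the tub in the tray.

Things in the scene. Friction and masses are not known exactly. Their poses are not given: they have to be found in the camera images.
- tub_mid (a point): Centre, half-way up, of the load: little round tub, black body, light grey cap, 34 mm across, 37 mm high, about 0.12 kg, standing on the table right of the stand. The box-shaped tin, flat thread reel and eraser near it are bystanders.
- bucket_seat (a point): Mid floor of the steel tip bucket, moves with it. Upright: z up, floor 137 mm above the table; y = dumping direction, to the open front; x along the pivot. Inside 120 mm (x) by 87 mm (y); side walls 20 mm, back wall 36 mm high. Pivot at y -46, z -12 mm; tips 55 deg. The tub anywhere inside trips it: let go 3 to 15 mm above the floor and withdraw up. Empty, it stays upright or tipped.
- paddle_pad (a point): Centre of the top face of the rubber pad (56 mm along the pivot x 42 mm) on the bucket's tail, moves with it, axes as bucket_seat. 74 mm above the table when upright, about 164 mm when tipped (pad then slopes 20 deg). Pressed straight down from there with about 1 N, by shut fingers, to 90 mm above the table, the bucket passes its balance and falls upright by itself.
- tray_floor (a point): Centre of the floor, 3 mm above the table, of the shallow black tray of white cut pieces under the bucket's open front; fixed to the stand. 135 mm along x, 225 mm along y (y = dumping direction, z up), walls 33 mm high.
Mind the look-alikes: they are no part of the job. Of the things like the part that bears tub_mid, leave any that is green or orange; of the rest the smaller one is meant.

How it is judged:
On the way, in this order (a step that is already met when the one before it is completed fails the run):
1. the released tub is in the bucket as the bucket goes over (angle between bucket_seat's own z axis and vertical above 0.2 rad and z of tub_mid in the frame of bucket_seat between 0 and 0.045 m and y of tub_mid in the frame of bucket_seat between -0.05 and 0.06 m and x of tub_mid in the frame of bucket_seat between -0.06 and 0.06 m and contact force between the fingers and film_tub below 0.5 N).
2. the bucket stands tipped and the tub has been dumped into the tray (angle between bucket_seat's own z axis and vertical above 0.8 rad and x of tub_mid in the frame of tray_floor between -0.067 and 0.067 m and y of tub_mid in the frame of tray_floor between -0.112 and 0.112 m and z of tub_mid in the frame of tray_floor below 0.035 m), for 0.2 s.
At the end, for the whole second after the job is handed in: The bucket stands upright (within 0.1 rad) on its own and the tub lies at rest inside the black tray, within its walls (angle between bucket_seat's own z axis and vertical below 0.1 rad and x of tub_mid in the frame of tray_floor between -0.067 and 0.067 m and y of tub_mid in the frame of tray_floor between -0.112 and 0.112 m and z of tub_mid in the frame of tray_floor below 0.035 m and linear speed of film_tub below 0.03 m/s); the robot touches nothing.
It also fails if it takes over 45 s, if anything falls off the work surface, if the arm or the gripper's body presses on something with over 40 N, if the wrist force passes 120 N, or if a joint passes its speed limit or range.

## Robot

A 6-joint arm with a two-finger parallel gripper is mounted at the origin on a cart in front of the work surface, level with it; the furniture and walls round the work are solid. World frame = base frame: x ahead of the robot, y to its left, z up, the work surface at z = 0. Lengths are in m, angles in rad, forces in N, time in s.
With the tool pointing down it reaches from about 0.25 to 0.8 m from the base axis. Payload 3.9 kg.
Tool frame: the origin (TCP) lies at the very end of the fingers, on their centre line; the grasp point (between the pads) lies 19 mm behind it (ctrl.hold_point_z is the distance from the TCP to the grasp point, in m); z points along the fingers, y is the line along which they close (so a half turn about z gives the same grasp; the last joint's range is limited). The gripper opens to 85 mm and grips with 20 to 120 N. Pads are 22 mm wide; open, the fingers measure 114 mm over their backs; the gripper's body (76 mm by 85 mm) begins 54 mm behind the grasp point. The pads swing forward as they close: fully open they stand 13 mm farther back than shut.
Start: joints at [-1.325, 0.26, -0.138, 1.173, 0, 1.571], TCP at [0.128, -0.509, 0.194] pointing down, gripper open.
Joint ranges: [-2.78, 2.78], [-0.83, 1.72], [-1.28, 1.37], [-1.9, 2.12], [-1.57, 1.48], [-3.14, 3.14]. Speed limits (rad/s): [2.57, 2.57, 3.14, 3.14, 3.14, 3.14].

## Interface

Orientations are given as a 3x3 rotation matrix whose columns are the frame's x, y, z axes.
In Python, from plant import ctrl gives the robot as it stands.
- The arm moves only by the tool servo_tool, never from a script. Its argument "commands" is a list of rows, each a list of 7 numbers: the shift along the world's x, y, z in units of 30 mm (1.0 is 30 mm), then the turn, a rotation vector about the world's x, y, z in units of 5 degrees (1.0 is 5 degrees), then the gripper's target within -1 to 1 (fully open at 1, half-way at 0, shut at -1). A call has 1 to 5 rows; each row shifts and turns the commanded pose from where the row before left it; what a row does not reach is not made up. A row lasts 1/8 s, in which the tool goes at most 62.5 mm and 10.7 degrees, less where a joint would pass 70% of its speed; a pose out of reach is approached as far as the arm can. A call is refused whole if a number of a shift passes 1 or a number of a turn 1, either way. A call with a gripper value outside its range is refused whole. The fingers move at their own pace and stop on an object; the grip force is fixed at half the most. Time passes only in rows, so rows that do not move let the fingers close. It gives the time, the measured TCP pose, the force, the opening and the grip force at its end, in the units of the state.
- ctrl.get_obs(): the state, without advancing time (a new reading comes with each control period).
- ctrl.capture(name): name is "scene" or "top"; returns a dict with "color" (420x560x3 uint8, red, green, blue), "K" (3x3 intrinsics, pixels), "k1" (the pictures are not rectified: a ray, as slopes to the right and down, at radius r is drawn at 1 + k1 r^2 times it, then the intrinsics apply), "rvec" (rotation vector, rad) and "tvec" (3), from world to camera coordinates, as OpenCV has them. Camera axes: x right, y down, z forward; pixel columns grow to the right and rows downward; lengths in m; the calibration is good to about 2 mm. A picture is of the moment at which its call begins. There is no depth.
- ctrl.close_job(): hands the job in; it is judged then, once.
The state is a dict: "time": time; "q": joint angles; "qd": joint speeds; "joint_torque": joint torques, N m; "position": TCP position; "tcp_rot": TCP orientation; "ft_force": force on the tool from outside, world axes, zero at the start; "wrist_torque": the same for the moment, N m; "width": finger opening in m; "finger_force": force on a finger pad.
Only numpy, scipy, OpenCV 4.12 (cv2) and the standard library are available. Lean on these libraries where they do the work, as an engineer would, in place of code of your own. Each camera call takes 0.05 s, during which the arm holds its last target. There are 200 camera calls.

## Working session

There is one attempt and no reset: what is moved stays moved. The work goes in short steps, Python scripts to look and compute and a tool call to move; the robot and the scene stay as the last step left them, time stands still between calls to the robot, and variables do not carry over. Pictures are saved under pics/ and viewed, at most 10 in all, crops included, and the job is handed in when it is done.

Besides the shell and the picture viewer there is one more tool, called after ">>>" as name(argument=value, ...), one argument or row to a line, values as JSON. servo_tool: Moves the arm, as the interface text tells. Its arguments: {"type":"object","properties":{"commands":{"type":"array"}},"required":["commands"]}

```bash
mkdir -p pics
cat > h.py <<'E'
import numpy as np, cv2
from plant import ctrl
def cap(n,f=None):
    c=ctrl.capture(n)
    if f: cv2.imwrite('pics/'+f,c['color'][:,:,::-1])
    return c
def ray(c,u,v):
    K=np.array(c['K']);k=c['k1'];d=np.array([(u-K[0,2])/K[0,0],(v-K[1,2])/K[1,1]])
    s=d.copy()
    for _ in range(30): s=d/(1+k*(s@s))
    R=cv2.Rodrigues(np.array(c['rvec'],float))[0];t=np.array(c['tvec'],float).ravel()
    r=R.T@np.r_[s,1];return -R.T@t, r/np.linalg.norm(r)
def onz(c,u,v,z):
    o,r=ray(c,u,v);return o+r*(z-o[2])/r[2]
def tri(c1,p1,c2,p2):
    A=np.zeros((3,3));b=np.zeros(3);L=[ray(c1,*p1),ray(c2,*p2)]
    for o,r in L: P=np.eye(3)-np.outer(r,r);A+=P;b+=P@o
    x=np.linalg.solve(A,b);return x,[np.linalg.norm(np.cross(x-o,r)) for o,r in L]
E
python3 - <<'E'
from h import *
import pickle
d={}
for n in('scene','top'):
    d[n]=cap(n,n+'0.png');o,_=ray(d[n],280,210);print(n,o,d[n]['K'][0][0],d[n]['k1'])
pickle.dump(d,open('d.pkl','wb'))
s=ctrl.get_obs();print(s['time'],s['position'],s['tcp_rot'],s['width'],ctrl.hold_point_z)
a=[cv2.imread(f'pics/{n}0.png') for n in('scene','top')]
E
```

```text
scene [ 0.21018312 -0.5248503   0.84336824] 399.0044566609492 -0.06376893701098518
top [ 0.4612848  -0.03703833  0.95077854] 438.80106500250463 0.0030644351356732464
0.1 [ 0.12757523 -0.50857738  0.19325048] [[ 9.69954476e-01  2.43286104e-01 -4.32327633e-04]
 [ 2.43286488e-01 -9.69952989e-01  1.69848658e-03]
 [-6.11929827e-06 -1.75263413e-03 -9.99998464e-01]] 0.08567908835139446 0.0187
```

View pics/scene0.png

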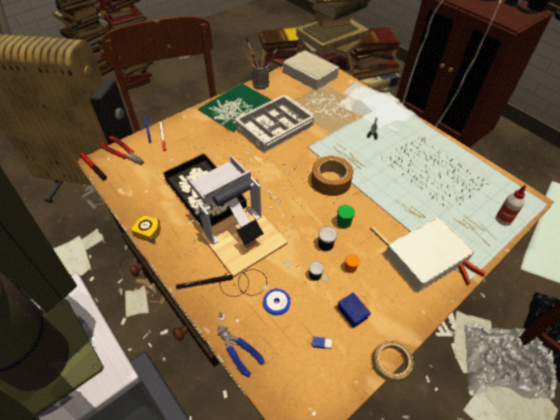

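View pics/top0.png

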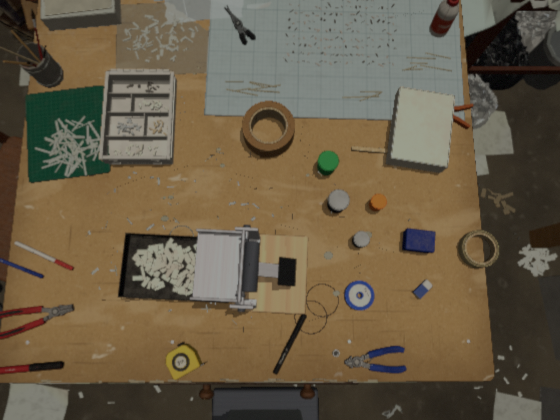

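Scene (420x560) shows four round tubs: green (345,215), larger grey-capped (327,238), orange (352,263) and small grey-capped (316,270). In the top view they are at (328,162), (338,201), (378,202) and (361,240). Green and orange are ruled out, and the smaller of the remaining two is at scene (316,270) / top (361,240). The bucket is at top (222,265), the paddle at (287,271) and the tray at (160,267). Next I confirm this in one enlarged crop.

Run:
```python
from h import *
a=cv2.imread('pics/scene0.png');b=cv2.imread('pics/top0.png')
r=lambda i,x,y:cv2.resize(i[y:y+75,x:x+100],(400,300),interpolation=cv2.INTER_CUBIC)
o=np.vstack([np.hstack([r(a,280,205),r(b,310,180)]),np.hstack([r(a,180,165),r(b,205,225)])])
cv2.imwrite('pics/crop1.png',np.clip(o.astype(float)*1.4,0,255).astype(np.uint8))
```

```text
(no output)
```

View pics/crop1.png

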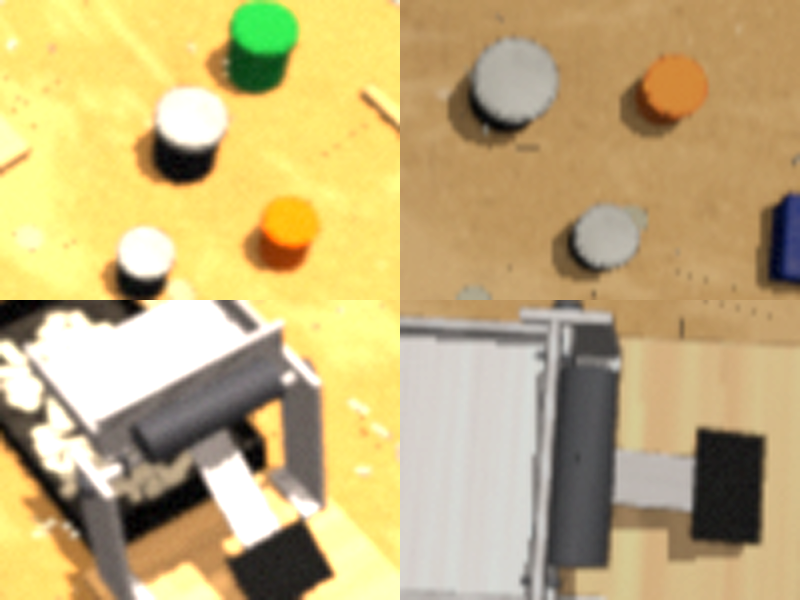

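Run:
```python
from h import *
import pickle
d=pickle.load(open('d.pkl','rb'));S,T=d['scene'],d['top']
def blob(c,box,f):
    x,y,w,h=box;i=c['color'][y:y+h,x:x+w].astype(int);m=f(i).astype(np.uint8)
    n,l,s,ce=cv2.connectedComponentsWithStats(m);k=1+np.argmax(s[1:,4]);cn=max(cv2.findContours((l==k).astype(np.uint8),0,2)[0],key=cv2.contourArea)
    h_=cv2.convexHull(cn);M=cv2.moments(h_);R=cv2.minAreaRect(h_+np.array([x,y]))
    return (M['m10']/M['m00']+x,M['m01']/M['m00']+y),s[k],R,cv2.boxPoints(R)
grey=lambda i:(i.max(2)-i.min(2)<45)&(i.min(2)>95)
blk=lambda i:i.max(2)<50
for nm,bs,bt,f in(('small',(303,256,27,22),(350,228,25,22),grey),('big',(315,225,24,25),(325,188,28,26),grey),('pad',(233,213,34,34),(272,250,34,42),blk)):
    a=blob(S,bs,f);b=blob(T,bt,f);x,e=tri(S,a[0],T,b[0])
    print(nm,a[0],a[1][2:],b[0],b[1][2:],x.round(4),np.round(e,4),b[2])
    print([onz(T,*p,x[2])[:2].round(3) for p in b[3]])
b=blob(T,(185,220,54,85),lambda i:(i.max(2)-i.min(2)<30)&(i.min(2)>110));print('floor',b[1],b[2]);print([onz(T,*p,.137)[:2].round(4) for p in b[3]])
# tray outer box
b=blob(T,(110,225,82,85),lambda i:i.max(2)<50);print('tray',b[2]);print([onz(T,*p,.033)[:2].round(4) for p in b[3]])
i=T['color'];z=cv2.resize(i[220:320,110:315],None,fx=3.9,fy=3.9,interpolation=cv2.INTER_CUBIC);cv2.imwrite('pics/b2.png',np.clip(z[:,:,::-1]*1.4,0,255).astype(np.uint8))
```

```text
small (315.9063829787234, 268.0354609929078) [ 13  13 132] (361.8262910798122, 237.9924882629108) [ 17  15 188] [ 0.5932 -0.2171  0.032 ] [0.001 0.001] ((361.55767822265625, 238.21153259277344), (15.297059059143066, 14.31647777557373), 11.309932708740234)
[array([ 0.582, -0.198]), array([ 0.612, -0.205]), array([ 0.605, -0.236]), array([ 0.575, -0.229])]
big (327.0686540198735, 234.1887985546522) [ 17  15 202] (338.6239460370995, 199.2495784148398) [ 20  20 318] [ 0.6749 -0.1688  0.043 ] [0.0007 0.0007] ((338.5, 199.5), (19.0, 19.0), 90.0)
[array([ 0.696, -0.149]), array([ 0.696, -0.19 ]), array([ 0.654, -0.188]), array([ 0.654, -0.148])]
pad (249.403451995685, 232.22168284789643) [ 24  24 319] (286.5080486847271, 271.5924617196702) [ 18  28 440] [ 0.5207 -0.0571  0.0679] [0.0003 0.0003] ((286.4287414550781, 271.4966125488281), (16.314847946166992, 27.017005920410156), 2.726310968399048)
[array([ 0.495, -0.039]), array([ 0.549, -0.042]), array([ 0.547, -0.075]), array([ 0.494, -0.072])]
floor [   0   13   54   69 3165] ((210.987548828125, 266.7613220214844), (53.60592269897461, 66.210693359375), 2.7263107299804688)
[array([0.4675, 0.1336]), array([0.5893, 0.1328]), array([0.5845, 0.0325]), array([0.4629, 0.0361])]
tray ((155.7269287109375, 266.46136474609375), (71.3109130859375, 63.67046356201172), 2.862405300140381)
[array([0.4726, 0.287 ]), array([0.6046, 0.2894]), array([0.5971, 0.1391]), array([0.4653, 0.1407])]
```

View pics/b2.png

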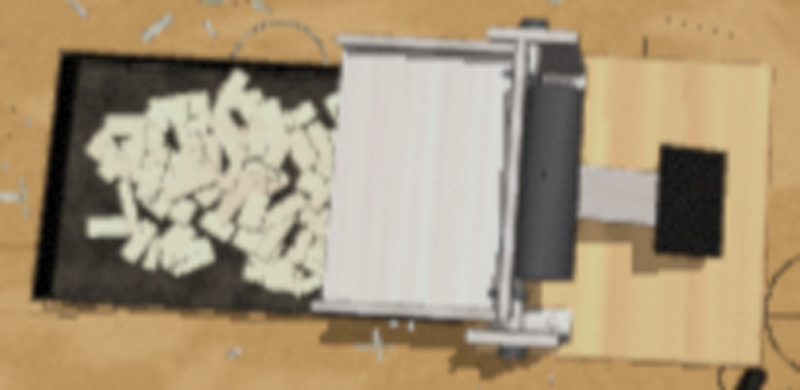

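Run:
```python
from h import *
import pickle
d=pickle.load(open('d.pkl','rb'));S,T=d['scene'],d['top']
print('tub',onz(T,361.2,239,.037),onz(S,316,268,.037),tri(S,(316,268),T,(361.2,239)))
print('pad',onz(T,286.7,271.7,.074),onz(S,249.4,231.5,.074))
p=lambda x,y:(x/3.9+110,y/3.9+220)
print('front',[onz(T,*p(x,y),.137).round(4) for x,y in((340,60),(331,180),(323,302))])
print('backwall top in/out',[onz(T,*p(x,180),.173).round(4) for x in(500,517)])
print('sidewall tops front',[onz(T,*p(*q),.157).round(4) for q in((340,45),(318,308))])
# front corners of the side walls in scene, for height: 2-view
for a,b in (((180+30/4,165+45/4),p(342,42)),((180+97/4,165+128/4),p(322,310)),((180+280/4,165+25/4),p(521,35)),((180+100/4,165+160/4),p(508,330))):print(tri(S,a,T,b))
R=np.array(ctrl.get_obs()['tcp_rot']);print(np.degrees(np.arctan2(R[1,1],R[0,1])))
```

```text
tub [ 0.59121815 -0.21530806  0.037     ] [ 0.59006065 -0.2187098   0.037     ] (array([ 0.59227649, -0.21653339,  0.03162271]), [np.float64(0.00033445349449119985), np.float64(0.0003344534944913351)])
pad [ 0.52033836 -0.0574812   0.074     ] [ 0.51932199 -0.05896982  0.074     ]
front [array([0.5837, 0.1113, 0.137 ]), array([0.5263, 0.1135, 0.137 ]), array([0.4695, 0.1152, 0.137 ])]
backwall top in/out [array([0.5234, 0.0304, 0.173 ]), array([0.5234, 0.0227, 0.173 ])]
sidewall tops front [array([0.5878, 0.1079, 0.157 ]), array([0.4666, 0.1136, 0.157 ])]
(array([0.53741193, 0.1266039 , 0.13125643]), [np.float64(0.057603385945965334), np.float64(0.05760338594596527)])
(array([0.48315628, 0.11872237, 0.06528633]), [np.float64(0.01969476508394116), np.float64(0.019694765083941065)])
(array([0.59000726, 0.02277088, 0.16762605]), [np.float64(0.0009335350571689555), np.float64(0.0009335350571689358)])
(array([0.45846816, 0.02757595, 0.13826282]), [np.float64(0.0020713058736222282), np.float64(0.002071305873622237)])
-75.91940755458971
```

The crop confirms the small light-grey cap on a black body as the target.
- **Tub:** at about (0.591, -0.217), top about 0.032–0.037 high.
- **Bucket seat:** at about (0.525, 0.070, 0.137), yaw about -2°. The pad-to-pivot geometry agrees with this.
- **Pad:** at about (0.520, -0.058, 0.074).

Next I move over the tub.

>>> servo_tool(
  commands=[
    [0.96,0.6,0,0,0,0,1],
    [0.96,0.6,0,0,0,0,1],
    [0.96,0.6,0,0,0,0,1],
    [0.96,0.6,0,0,0,0,1],
    [0.96,0.6,0,0,0,0,1],
  ],
)

```text
time: 0.72
position: [0.2724, -0.4183, 0.1936]
tcp_rot: [[0.97, 0.243, -0.0], [0.243, -0.97, 0.001], [-0.0, -0.001, -1.0]]
ft_force: [0.7, -1.3, 0.4]
width: 0.0855
finger_force: 0.0
```

>>> servo_tool(
  commands=[
    [0.96,0.6,0,0,0,0,1],
    [0.96,0.6,0,0,0,0,1],
    [0.96,0.6,0,0,0,0,1],
    [0.96,0.6,0,0,0,0,1],
    [0.96,0.6,0,0,0,0,1],
  ],
)

```text
time: 1.35
position: [0.4163, -0.3283, 0.1936]
tcp_rot: [[0.97, 0.243, -0.001], [0.243, -0.97, 0.001], [-0.001, -0.001, -1.0]]
ft_force: [-0.1, -0.1, 0.0]
width: 0.0856
finger_force: 0.0
```

>>> servo_tool(
  commands=[
    [0.96,0.6,-0.2,0,0,0,1],
    [0.96,0.6,-0.4,0,0,0,1],
    [0.96,0.6,-0.4,0,0,0,1],
    [0.96,0.6,-0.4,0,0,0,1],
    [0.96,0.6,-0.4,0,0,0,1],
  ],
)

```text
time: 1.98
position: [0.5602, -0.2384, 0.139]
tcp_rot: [[0.97, 0.243, -0.001], [0.243, -0.97, 0.0], [-0.001, -0.001, -1.0]]
ft_force: [0.1, -0.4, -0.8]
width: 0.0857
finger_force: 0.0
```

>>> servo_tool(
  commands=[
    [0.51,0.36,0,0,0,0,1],
    [0.51,0.36,0,0,0,0,1],
    [0,0,-0.8,0,0,0,1],
    [0,0,-0.8,0,0,0,1],
    [0,0,-0.5,0,0,0,1],
  ],
)

```text
time: 2.6
position: [0.59, -0.2177, 0.0765]
tcp_rot: [[0.97, 0.243, -0.001], [0.243, -0.97, 0.0], [-0.001, -0.0, -1.0]]
ft_force: [-0.1, 0.2, 0.1]
width: 0.0855
finger_force: 0.0
```

Run:
```python
from h import *
S=cap('scene');T=cap('top')
r=lambda i,x,y:cv2.resize(i[y:y+75,x:x+100],(400,300),interpolation=cv2.INTER_CUBIC)
cv2.imwrite('pics/g1.png',np.clip(np.hstack([r(S['color'],270,215),r(T['color'],310,190)])[:,:,::-1]*1.4,0,255).astype(np.uint8))
s=ctrl.get_obs();print(s['position'],s['ft_force'])
```

```text
[ 0.5890425  -0.2174002   0.07567554] [-0.25003997  0.10894561 -1.07566661]
```

View pics/g1.png

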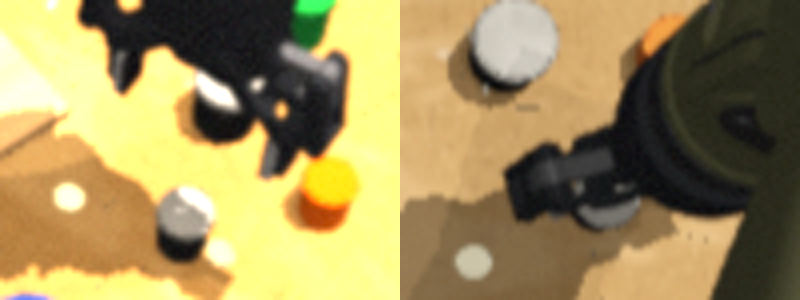

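The open fingers straddle the tub: in the scene half of the crop the fingertips are at (120,85) and (270,165), with the tub below at (185,222). I descend to TCP z of about 0.006 and close.

>>> servo_tool(
  commands=[
    [0.05,0.02,-0.8,0,0,0,1],
    [0,0,-0.8,0,0,0,1],
    [0,0,-0.7,0,0,0,1],
    [0,0,0,0,0,0,1],
    [0,0,0,0,0,0,-1],
  ],
)

```text
time: 3.32
position: [0.5929, -0.2175, 0.0095]
tcp_rot: [[0.97, 0.243, 0.002], [0.243, -0.97, -0.001], [0.002, 0.001, -1.0]]
ft_force: [0.3, 0.7, 0.7]
width: 0.0698
finger_force: 0.0
```

>>> servo_tool(
  commands=[
    [0,0,0,0,0,0,-1],
    [0,0,0,0,0,0,-1],
    [0,0,0,0,0,0,-1],
    [0,0,0,0,0,0,-1],
  ],
)

```text
time: 3.82
position: [0.5919, -0.217, 0.0081]
tcp_rot: [[0.97, 0.243, 0.0], [0.243, -0.97, -0.0], [0.0, 0.0, -1.0]]
ft_force: [0.3, 0.1, -0.5]
width: -0.0003
finger_force: 0.0
```

The fingers shut without holding anything, so I look.

Run:
```python
from h import *
S=cap('scene');T=cap('top')
r=lambda i,x,y:cv2.resize(i[y:y+75,x:x+100],(400,300),interpolation=cv2.INTER_CUBIC)
cv2.imwrite('pics/g2.png',np.clip(np.hstack([r(S['color'],270,225),r(T['color'],310,195)])[:,:,::-1]*1.4,0,255).astype(np.uint8))
def proj(c,p): 
    R=cv2.Rodrigues(np.array(c['rvec'],float))[0];q=R@p+np.array(c['tvec']).ravel();s=q[:2]/q[2];s=s*(1+c['k1']*(s@s));K=np.array(c['K']);return K[0,0]*s[0]+K[0,2],K[1,1]*s[1]+K[1,2]
for z in(0.008,.037):
  p=np.array([.5919,-.217,z]);print(z,proj(S,p),proj(T,p))
```

```text
0.008 (np.float64(315.06579854894034), np.float64(273.3381085462226)) (np.float64(359.4303460440399), np.float64(240.57268077421452))
0.037 (np.float64(316.0716198507769), np.float64(267.07396801806556)) (np.float64(361.991799607728), np.float64(238.6790086349821))
```

View pics/g2.png

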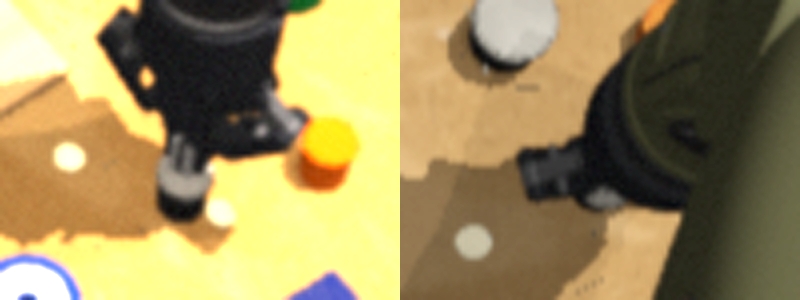

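The tub, with its cap now at about scene (316,270), was squeezed about 5 mm toward the camera, and the shut fingers stand just behind it. I raise the shut fingers and remeasure, checking the fingertip's pixel against its projection.

>>> servo_tool(
  commands=[
    [0,0,0.5,0,0,0,-1],
    [0,0,0.8,0,0,0,-1],
    [0,0,1,0,0,0,-1],
    [0,0,1,0,0,0,-1],
    [0,0,0,0,0,0,-1],
  ],
)

```text
time: 4.55
position: [0.5945, -0.218, 0.1109]
tcp_rot: [[0.97, 0.243, 0.007], [0.243, -0.97, -0.002], [0.006, 0.004, -1.0]]
ft_force: [0.6, -0.4, 0.7]
width: -0.0001
finger_force: 0.0
```

```bash
cat >> h.py <<'E'
def proj(c,p): 
    R=cv2.Rodrigues(np.array(c['rvec'],float))[0];q=R@p+np.array(c['tvec']).ravel();s=q[:2]/q[2];s=s*(1+c['k1']*(s@s));K=np.array(c['K']);return K[0,0]*s[0]+K[0,2],K[1,1]*s[1]+K[1,2]
E
python3 - <<'E'
from h import *
S=cap('scene');T=cap('top')
r=lambda i,x,y:cv2.resize(i[y:y+75,x:x+100],(400,300),interpolation=cv2.INTER_CUBIC)
cv2.imwrite('pics/g3.png',np.clip(np.hstack([r(S['color'],270,215),r(T['color'],310,195)])[:,:,::-1]*1.4,0,255).astype(np.uint8))
p=np.array(ctrl.get_obs()['position']);print(p)
u,v=proj(S,p);print('tip crop',(u-270)*4,(v-215)*4);u,v=proj(T,p);print((u-310)*4+400,(v-195)*4)
E
```

```text
[ 0.59203774 -0.21708965  0.10751575]
tip crop 195.2098871252499 141.88790408603313
635.9052365512975 153.91001742127378
```

View pics/g3.png

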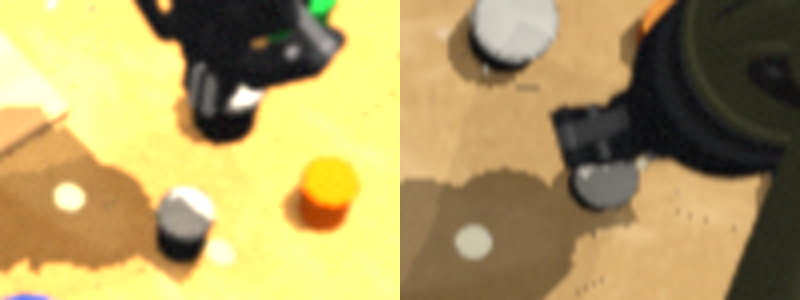

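Run:
```python
from h import *
import pickle
S=pickle.load(open('d.pkl','rb'))['scene']
p=np.array([.589,-.2174,.0757]);y=np.array([.243,-.97,0])
for h in(.0,.013,.03,.045):
  print(h,[tuple(np.round([(u-270)*4,(v-215)*4],0)) for u,v in[proj(S,p+s*.0495*y+[0,0,h]) for s in(-1,1)]])
S=ctrl.capture('scene');g=cv2.cvtColor(S['color'],cv2.COLOR_RGB2GRAY)[232:258,310:336]
print(g.min(1));np.set_printoptions(linewidth=250);print(g)
```

```text
0.0 [(np.float64(114.0), np.float64(133.0)), (np.float64(262.0), np.float64(221.0))]
0.013 [(np.float64(115.0), np.float64(120.0)), (np.float64(265.0), np.float64(209.0))]
0.03 [(np.float64(117.0), np.float64(103.0)), (np.float64(269.0), np.float64(193.0))]
0.045 [(np.float64(118.0), np.float64(88.0)), (np.float64(272.0), np.float64(178.0))]
[ 13  16  16  12  11  16  18  20  14  17  18  18   9  13  11   9  10  15
  52 118 168 179 181 179 181 181]
[[209 208 202 197 165  81  26  43  57  57  30  16  13  18  16  16  16  15  23  21  19  24  22  22  21  22]
 [209 205 201 191 152  75  38  71  79  61  38  19  18  16  17  16  18  18  16  18  18  16  21  19  17  22]
 [206 204 199 186 138  63  47  71  68  52  42  35  21  23  20  17  16  16  17  18  19  17  20  16  16  19]
 [202 201 197 180 119  51  48  71  64  43  54  52  37  20  17  12  16  18  17  14  19  18  15  15  18  13]
 [200 199 196 180 111  44  52  67  58  42  60  68  55  30  20  16  11  24  24  35  25  19  19  14  18  14]
 [199 198 198 183 119  51  57  65  55  42  66  74  63  36  21  16  17  23  56  85  61  32  24  22  23  30]
 [203 2
[... 1433 characters left out ...]
 153 125 118 130 135 145 170 179 186 194 194 194 193 195]
 [183 185 185 184 184 182 182 184 184 186 184 185 179 172 168 171 173 176 188 193 196 196 194 192 192 192]
 [184 185 186 183 182 183 182 181 185 184 186 185 186 185 181 181 179 181 185 194 196 195 193 191 190 192]
 [189 186 188 186 183 182 182 181 184 185 187 185 183 186 187 181 182 181 184 190 195 196 194 193 194 194]
 [185 185 185 188 184 179 183 184 185 187 187 186 186 187 189 184 184 181 182 185 192 198 197 195 195 195]
 [185 185 185 184 183 183 187 183 186 186 185 184 183 187 188 188 182 181 183 184 190 195 194 195 195 196]
 [183 186 185 186 184 183 185 186 186 184 184 183 182 184 187 184 183 182 181 182 187 190 191 190 195 194]]
```

Run:
```python
from h import *
T=ctrl.capture('top')
p=np.array([.589,-.2174,.0757]);y=np.array([.243,-.97,0])
for off in([0,0,0],[.016,.012,0]):
 for h in(.02,.05,.08):
  print(off,h,[tuple(np.round([(u-310)*4+400,(v-190)*4],0)) for u,v in[proj(T,p+off-s*y+[0,0,h]) for s in(.0425,.057)]])
a=cv2.imread('pics/g1.png');g=a[140:225:5,500:570:5].max(2);print(g)
```

```text
[0, 0, 0] 0.02 [(np.float64(549.0), np.float64(204.0)), (np.float64(520.0), np.float64(212.0))]
[0, 0, 0] 0.05 [(np.float64(559.0), np.float64(196.0)), (np.float64(529.0), np.float64(203.0))]
[0, 0, 0] 0.08 [(np.float64(570.0), np.float64(187.0)), (np.float64(539.0), np.float64(194.0))]
[0.016, 0.012, 0] 0.02 [(np.float64(524.0), np.float64(172.0)), (np.float64(495.0), np.float64(179.0))]
[0.016, 0.012, 0] 0.05 [(np.float64(533.0), np.float64(163.0)), (np.float64(503.0), np.float64(170.0))]
[0.016, 0.012, 0] 0.08 [(np.float64(542.0), np.float64(152.0)), (np.float64(512.0), np.float64(160.0))]
[[208 207 207 204 205 205 205 203 187 161 163 183 198 207]
 [208 208 204 204 204 203 197 163 102  65  70  88 159 201]
 [205 207 205 207 203 169 131  70  30  37  29  33  91 152]
 [203 205 204 201 166  86  30  25  28  35  39  30  43  70]
 [203 204 184 154  79  30  16  26  35  44  60  50  50  54]
 [203 180 107  54  25  21  22  35  49  62  74  64  54  61]
 [183 106  30  21  15  19  32  42  51  61  74  70  58  60]
 [186  74  19  22  23  25  37  43  50  60  71  74  60  56]
 [203 103  28  30  25  25  35  43  49  56  64  68  53  42]
 [201 121  32  32  25  25  36  40  40  42  43  46  36  26]
 [162 112  36  30  28  22  29  32  25  28  32  36  32  30]
 [121 116  49  28  30  19  18  25  22  21  29  32  33  29]
 [124 118  67  28  33  22  19  18  19  23  25  28  32  25]
 [125 121  91  30  23  21  18  21  22  18  23  21  26  28]
 [124 124 107  43  25  21  18  19  22  42  39  30  29  33]
 [124 124 113  60  19  23  21  42  72 102  88  67  70  77]
 [125 125 123  92  65  56  60  95 120 125 118 106 112 116]]
```

>>> servo_tool(
  commands=[
    [-1,0.5,0,0,0,0,-1],
    [-0.3,0.5,-0.6,0,0,0,-1],
    [0,0,-0.6,0,0,0,-1],
    [0,0,0,0,0,0,-1],
    [0,0,0,0,0,0,-1],
  ],
)

```text
time: 5.38
position: [0.5528, -0.1871, 0.0708]
tcp_rot: [[0.97, 0.243, -0.001], [0.243, -0.97, 0.0], [-0.001, -0.0, -1.0]]
ft_force: [1.1, -0.2, 0.2]
width: -0.0002
finger_force: 0.0
```

Both views indicate that the real fingertips sit about 30 mm higher than the reported TCP. I probe the empty table with shut fingers to measure that directly.

>>> servo_tool(
  commands=[
    [0,0,-0.8,0,0,0,-1],
    [0,0,-0.8,0,0,0,-1],
    [0,0,-0.4,0,0,0,-1],
    [0,0,-0.2,0,0,0,-1],
    [0,0,0,0,0,0,-1],
  ],
)

```text
time: 6.0
position: [0.5531, -0.1872, 0.0052]
tcp_rot: [[0.97, 0.243, 0.0], [0.243, -0.97, -0.0], [0.0, 0.0, -1.0]]
ft_force: [0.4, -0.1, 0.0]
width: 0.0
finger_force: 0.0
```

>>> servo_tool(
  commands=[
    [0,0,-0.1,0,0,0,-1],
    [0,0,-0.1,0,0,0,-1],
    [0,0,-0.1,0,0,0,-1],
  ],
)

```text
time: 6.38
position: [0.553, -0.1871, -0.0039]
tcp_rot: [[0.97, 0.243, 0.0], [0.243, -0.97, -0.0], [0.0, 0.0, -1.0]]
ft_force: [0.2, -0.2, 1.1]
width: -0.0002
finger_force: 0.0
```

>>> servo_tool(
  commands=[
    [0,0,-0.15,0,0,0,-1],
    [0,0,-0.15,0,0,0,-1],
    [0,0,-0.1,0,0,0,-1],
  ],
)

```text
time: 6.75
position: [0.5526, -0.1869, -0.0165]
tcp_rot: [[0.97, 0.243, -0.001], [0.243, -0.97, 0.0], [-0.0, -0.0, -1.0]]
ft_force: [-0.4, 0.1, 0.0]
width: 0.0001
finger_force: 0.0
```

Run:
```python
from h import *
S=cap('scene');T=cap('top');p=np.array(ctrl.get_obs()['position']);print(p,ctrl.get_obs()['ft_force'])
r=lambda i,x,y:cv2.resize(i[y:y+75,x:x+100],(400,300),interpolation=cv2.INTER_CUBIC)
cv2.imwrite('pics/g4.png',np.clip(np.hstack([r(S['color'],250,225),r(T['color'],310,205)])[:,:,::-1]*1.4,0,255).astype(np.uint8))
for h in(0,.01,.02,.03):
  u,v=proj(S,p+[0,0,h]);print((u-250)*4,(v-225)*4)
```

```text
[ 0.55246247 -0.18686775 -0.01650917] [-0.02166885 -0.06510321  0.43595505]
175.82665116903604 216.60535212824243
176.48207138708585 208.44537280306508
177.14806046498688 200.15025921820325
177.82486899023456 191.71671805179903
```

View pics/g4.png

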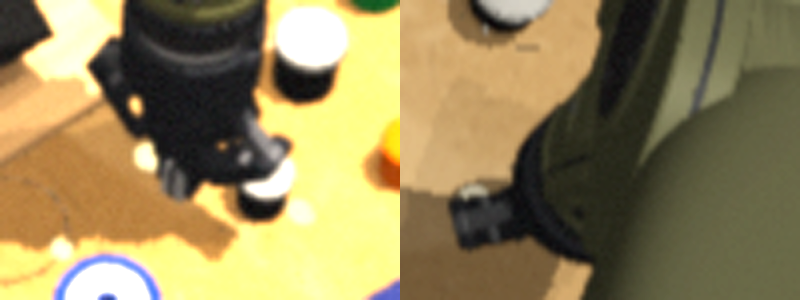

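The picture shows the shut tip at about crop (180,198), which fits a height 20–25 mm above the reported TCP. The tub at crop (263,190) is undisturbed. I continue the probe.

>>> servo_tool(
  commands=[
    [0,0,-0.1,0,0,0,-1],
    [0,0,0,0,0,0,-1],
  ],
)

```text
time: 7.1
position: [0.5527, -0.1869, -0.0192]
tcp_rot: [[0.97, 0.243, -0.0], [0.243, -0.97, 0.0], [-0.0, -0.0, -1.0]]
ft_force: [-0.6, -0.7, 0.2]
width: 0.0002
finger_force: 0.0
```

>>> servo_tool(
  commands=[
    [0,0,-0.1,0,0,0,-1],
    [0,0,0,0,0,0,-1],
  ],
)

```text
time: 7.35
position: [0.5526, -0.1869, -0.0222]
tcp_rot: [[0.97, 0.243, -0.0], [0.243, -0.97, 0.0], [-0.0, -0.0, -1.0]]
ft_force: [0.6, -0.2, -0.7]
width: 0.0
finger_force: 0.0
```

>>> servo_tool(
  commands=[
    [0,0,-0.1,0,0,0,-1],
    [0,0,0,0,0,0,-1],
  ],
)

```text
time: 7.6
position: [0.5526, -0.1869, -0.0253]
tcp_rot: [[0.97, 0.243, -0.0], [0.243, -0.97, 0.0], [-0.0, -0.0, -1.0]]
ft_force: [0.4, -0.3, 0.0]
width: -0.0001
finger_force: 0.0
```

>>> servo_tool(
  commands=[
    [0,0,-0.1,0,0,0,-1],
    [0,0,0,0,0,0,-1],
  ],
)

```text
time: 7.85
position: [0.5526, -0.1869, -0.0283]
tcp_rot: [[0.97, 0.243, -0.001], [0.243, -0.97, 0.0], [-0.0, -0.0, -1.0]]
ft_force: [-0.7, 0.4, -0.0]
width: 0.0
finger_force: 0.0
```

>>> servo_tool(
  commands=[
    [0,0,-0.07,0,0,0,-1],
    [0,0,0,0,0,0,-1],
  ],
)

```text
time: 8.1
position: [0.5527, -0.187, -0.0303]
tcp_rot: [[0.97, 0.243, -0.0], [0.243, -0.97, 0.0], [-0.0, -0.0, -1.0]]
ft_force: [0.3, -0.2, -0.1]
width: 0.0003
finger_force: 0.0
```

>>> servo_tool(
  commands=[
    [0,0,-0.07,0,0,0,-1],
    [0,0,0,0,0,0,-1],
  ],
)

```text
time: 8.35
position: [0.5527, -0.1869, -0.0324]
tcp_rot: [[0.97, 0.243, -0.0], [0.243, -0.97, 0.0], [-0.0, -0.0, -1.0]]
ft_force: [-0.5, 0.5, -0.4]
width: -0.0001
finger_force: 0.0
```

>>> servo_tool(
  commands=[
    [0,0,-0.07,0,0,0,-1],
    [0,0,0,0,0,0,-1],
  ],
)

```text
time: 8.6
position: [0.5527, -0.187, -0.0345]
tcp_rot: [[0.97, 0.243, -0.0], [0.243, -0.97, 0.0], [-0.0, -0.0, -1.0]]
ft_force: [0.6, -0.2, -0.7]
width: -0.0002
finger_force: 0.0
```

>>> servo_tool(
  commands=[
    [0,0,-0.07,0,0,0,-1],
    [0,0,0,0,0,0,-1],
  ],
)

```text
time: 8.85
position: [0.5527, -0.187, -0.0366]
tcp_rot: [[0.97, 0.243, -0.0], [0.243, -0.97, 0.0], [-0.0, -0.0, -1.0]]
ft_force: [-0.2, -0.7, 0.6]
width: 0.0
finger_force: 0.0
```

Run:
```python
from h import *
S=cap('scene');s=ctrl.get_obs();p=np.array(s['position']);print(p,s['ft_force'],s['q'],s['joint_torque'])
np.set_printoptions(linewidth=250)
for h in(0,.02,.03,.04): print(h,proj(S,p+[0,0,h]))
print(cv2.cvtColor(S['color'],cv2.COLOR_RGB2GRAY)[262:286,284:306])
```

```text
[ 0.55272355 -0.18694814 -0.03650839] [ 0.73297733 -0.57434773 -0.87976735] [-3.26167469e-01  5.43871432e-01 -3.45354741e-01  6.81823302e-01
  2.55533846e-05  2.56960979e+00] [-2.28931904e-04 -4.98581207e+01  1.94242698e+01 -5.43463480e-03
  2.04265671e-04 -1.78641375e-05]
0 (np.float64(293.7374214791732), np.float64(283.09515867118455))
0.02 (np.float64(294.0590528796423), np.float64(279.1130050914598))
0.03 (np.float64(294.2237300465856), np.float64(277.0728367645816))
0.04 (np.float64(294.39106235035047), np.float64(274.9988848274996))
[[ 21  20  24  21  19  15  15  18  18  19  17  17  18  21  18  19  20  16  17  16  15  20]
 [ 36  56  81  51  21  19  16  18  18  19  18  21  18  19  18  17  15  19  17  16  18  17]
 [106 138 173 123  50  19  21  16  20  20  23  14  15  19  19  18  16  20  19  18  18  25]
 [173 201 213 184  93  22  17  16  20  21  18  20  18  20  21  17  16  19  19  21  32  40]
 [157 195 206 190 100  26  19  18  20  23  21  17  18  17  18  16  21  24  24  30  44  45]
 [122 145 153 151  80  24  19  21  17  14  16  20  17  17  17  20  21  25  25  26  33  34]
 [109 114
[... 929 characters left out ...]
6  85  74  79  75  69  58  49  70  93 103 105 102 112 143 175]
 [ 97  99 100 102 102 101  99  98  92  88  81  87  88  84  93 100 102 104 102 105 115 144]
 [100 100 101 101 100 100 100 101  98  97  89  94  98  96 102 104 101 103 101 100 101 112]
 [100 100  99 101  99 105 102  98 101  98  97 100  99 101 100  97 100 103 100  98  98 100]
 [101  99 100 101 101 101  99  99 100 101 101 100  98 101  99 102 100  99  99  96  95  92]
 [ 98 103 101 101 100 101 100 102 102 111 118 107  99 101  99 100  98  98 100  98  99  95]
 [101 101 101 100 102 101 111 126 132 145 159 137 113 103 102 100 101  98 101  97  98 100]
 [104 102 103 106 110 126 144 170 178 181 181 172 144 128 112 105 103 104 104 101 100 102]]
```

>>> servo_tool(
  commands=[
    [0,0,-0.05,0,0,0,-1],
    [0,0,0,0,0,0,-1],
  ],
)

```text
time: 9.15
position: [0.553, -0.1871, -0.0372]
tcp_rot: [[0.97, 0.243, 0.001], [0.243, -0.97, -0.0], [0.0, 0.0, -1.0]]
ft_force: [-1.1, 0.4, 5.0]
width: -0.0
finger_force: 2.3
```

>>> servo_tool(
  commands=[
    [0,0,-0.05,0,0,0,-1],
    [0,0,0,0,0,0,-1],
  ],
)

```text
time: 9.4
position: [0.5531, -0.1871, -0.0373]
tcp_rot: [[0.97, 0.243, 0.001], [0.243, -0.97, -0.0], [0.001, 0.001, -1.0]]
ft_force: [-4.2, 1.1, 15.2]
width: 0.0
finger_force: 7.5
```

The table is touched at reported z = -0.037, so true tip z = reported + 0.037. The horizontal position agrees. I lift, open and return over the tub.

>>> servo_tool(
  commands=[
    [0,0,1,0,0,0,-1],
    [0,0,1,0,0,0,-1],
    [0.4,-0.3,0.6,0,0,0,1],
    [0.9,-0.7,0,0,0,0,1],
    [0,0,0,0,0,0,1],
  ],
)

```text
time: 10.02
position: [0.5944, -0.2186, 0.0391]
tcp_rot: [[0.97, 0.242, 0.003], [0.242, -0.97, -0.001], [0.003, 0.002, -1.0]]
ft_force: [-0.2, 0.8, 0.4]
width: 0.0545
finger_force: 0.0
```

>>> servo_tool(
  commands=[
    [0,0,0,0,0,0,1],
    [0,0,0,0,0,0,1],
    [0,0,0,0,0,0,1],
  ],
)

```text
time: 10.4
position: [0.5911, -0.2165, 0.0384]
tcp_rot: [[0.97, 0.244, -0.001], [0.244, -0.97, 0.0], [-0.001, -0.001, -1.0]]
ft_force: [0.1, -0.0, -0.0]
width: 0.0857
finger_force: 0.0
```

>>> servo_tool(
  commands=[
    [0,0,-0.8,0,0,0,1],
    [0,0,-0.8,0,0,0,1],
    [0,0,-0.68,0,0,0,1],
    [0,0,0,0,0,0,1],
    [0,0,0,0,0,0,-1],
  ],
)

```text
time: 11.02
position: [0.5922, -0.2171, -0.0291]
tcp_rot: [[0.97, 0.243, 0.001], [0.243, -0.97, -0.0], [0.001, 0.0, -1.0]]
ft_force: [-0.5, -1.1, -0.4]
width: 0.0696
finger_force: 0.0
```

>>> servo_tool(
  commands=[
    [0,0,0,0,0,0,-1],
    [0,0,0,0,0,0,-1],
    [0,0,0,0,0,0,-1],
    [0,0,0,0,0,0,-1],
  ],
)

```text
time: 11.52
position: [0.5927, -0.2173, -0.0286]
tcp_rot: [[0.97, 0.243, 0.002], [0.243, -0.97, -0.001], [0.002, 0.001, -1.0]]
ft_force: [-1.4, -0.8, 6.3]
width: 0.0311
finger_force: 58.8
```

The tub is gripped (opening 31 mm, pad force 59 N). I lift it and turn as I carry it so that the fingers close along the bucket's x.

>>> servo_tool(
  commands=[
    [0,0,0.7,0,0,0,-1],
    [0,0,1,0,0,0,-1],
    [0,0,1,0,0,1,-1],
    [0,0,1,0,0,1,-1],
    [0,0,1,0,0,1,-1],
  ],
)

```text
time: 12.15
position: [0.5913, -0.2169, 0.1117]
tcp_rot: [[0.873, 0.489, -0.001], [0.489, -0.873, 0.0], [-0.001, -0.001, -1.0]]
ft_force: [0.3, -0.5, -0.2]
width: 0.0313
finger_force: 59.4
```

>>> servo_tool(
  commands=[
    [0,0,1,0,0,1,-1],
    [0,0,1,0,0,1,-1],
    [0,0,0.5,0,0,1,-1],
    [0,0,0,0,0,1,-1],
    [0,0,0,0,0,0,-1],
  ],
)

```text
time: 12.78
position: [0.5915, -0.2169, 0.1859]
tcp_rot: [[0.656, 0.755, -0.001], [0.755, -0.656, 0.0], [-0.0, -0.001, -1.0]]
ft_force: [-0.8, 0.5, -2.4]
width: 0.031
finger_force: 59.4
```

>>> servo_tool(
  commands=[
    [-0.2,0.9,0,0,0,0.8,-1],
    [-0.2,0.9,0,0,0,0.8,-1],
    [-0.2,0.9,0,0,0,0.8,-1],
    [-0.2,0.9,0,0,0,0.8,-1],
    [-0.2,0.9,0,0,0,0.8,-1],
  ],
)

```text
time: 13.4
position: [0.561, -0.0811, 0.1855]
tcp_rot: [[0.356, 0.934, -0.001], [0.934, -0.356, 0.0], [-0.0, -0.001, -1.0]]
ft_force: [0.2, -0.0, -0.4]
width: 0.0308
finger_force: 59.5
```

>>> servo_tool(
  commands=[
    [-0.25,0.9,0,0,0,0.8,-1],
    [-0.25,0.9,0,0,0,0.8,-1],
    [-0.25,0.9,0,0,0,0.8,-1],
    [-0.25,0.9,0,0,0,0.8,-1],
    [-0.2,0.9,0,0,0,0.6,-1],
  ],
)

```text
time: 14.02
position: [0.5249, 0.0538, 0.1856]
tcp_rot: [[0.033, 0.999, -0.001], [0.999, -0.033, -0.0], [-0.0, -0.001, -1.0]]
ft_force: [-0.2, -0.1, -1.1]
width: 0.0309
finger_force: 59.5
```

>>> servo_tool(
  commands=[
    [0,0.5,0,0,0,0,-1],
    [0,0.5,0,0,0,0,-1],
    [0,0,0,0,0,0,-1],
    [0,0,0,0,0,0,-1],
  ],
)

```text
time: 14.52
position: [0.526, 0.0825, 0.1861]
tcp_rot: [[0.034, 0.999, -0.0], [0.999, -0.034, -0.001], [-0.001, -0.0, -1.0]]
ft_force: [-0.1, 0.2, -2.2]
width: 0.0309
finger_force: 59.5
```

Run:
```python
from h import *
S=cap('scene');T=cap('top')
r=lambda i,x,y:cv2.resize(i[y:y+105,x:x+140],(400,300),interpolation=cv2.INTER_CUBIC)
cv2.imwrite('pics/g5.png',np.clip(np.hstack([r(S['color'],150,115),r(T['color'],160,205)])[:,:,::-1]*1.4,0,255).astype(np.uint8))
s=ctrl.get_obs();print(s['position'],s['q'],s['time'])
p=np.array(s['position'])
for h in(.0286,.0656):print('tub bottom/top crop',[round(float(x),1) for x in (np.array(proj(S,p+[0,0,h]))-[150,115])*400/140])
print('seat',(np.array(proj(S,np.array([.525,.07,.137])))-[150,115])*400/140)
```

```text
[0.52596747 0.08230963 0.18613963] [ 1.55448073e-01  2.76138635e-01 -1.36334711e-01  1.15845336e+00
 -3.20333592e-04  1.76087155e+00] 14.625
tub bottom/top crop [175.3, 114.4]
tub bottom/top crop [169.6, 79.4]
seat [193.38310842 190.09732199]
```

View pics/g5.png

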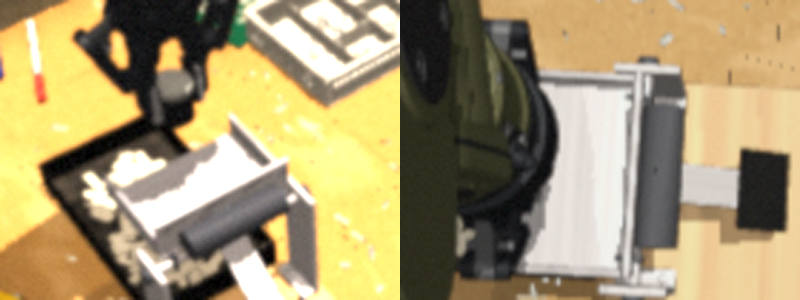

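The tub hangs upright in the fingers (scene crop cap (177,83)), ahead of the seat and within the bucket's width. I lower it to about 8 mm above the floor.

>>> servo_tool(
  commands=[
    [0,0.04,-0.8,0,0,0,-1],
    [0,0,-0.8,0,0,0,-1],
    [0,0,-0.5,0,0,0,-1],
    [0,0,-0.2,0,0,0,-1],
    [0,0,0,0,0,0,-1],
  ],
)

```text
time: 15.25
position: [0.5259, 0.0841, 0.1172]
tcp_rot: [[0.034, 0.999, -0.0], [0.999, -0.034, -0.0], [-0.0, -0.0, -1.0]]
ft_force: [-0.6, 0.4, -1.5]
width: 0.0311
finger_force: 59.5
```

Run:
```python
from h import *
s=ctrl.get_obs();print(s['position'],s['ft_force'],s['finger_force'])
c=cap('scene','drop.png');print(proj(c,np.array(s['position'])+[0,0,.0286]))
```

```text
[0.52592453 0.08405719 0.11724551] [-0.63901897  0.37733959 -1.48101147] 59.503064265009016
(np.float64(214.3169400783043), np.float64(175.57268171014576))
```

>>> servo_tool(
  commands=[
    [0,0,0,0,0,0,0.2],
    [0,0,0.2,0,0,0,0.2],
    [0,0,1,0,0,0,0.2],
    [0,0,1,0,0,0,0.2],
    [0,0,1,0,0,0,0.2],
  ],
)

```text
time: 15.92
position: [0.5262, 0.0843, 0.2152]
tcp_rot: [[0.033, 0.999, 0.001], [0.999, -0.033, 0.0], [0.0, 0.001, -1.0]]
ft_force: [0.2, -0.4, 0.0]
width: 0.0518
finger_force: 0.0
```

>>> servo_tool(
  commands=[
    [0,0,1,0,0,0,-1],
    [0,0,0,0,0,0,-1],
    [0,0,0,0,0,0,-1],
    [0,0,0,0,0,0,-1],
  ],
)

```text
time: 16.42
position: [0.525, 0.0841, 0.242]
tcp_rot: [[0.033, 0.999, -0.002], [0.999, -0.033, -0.0], [-0.0, -0.002, -1.0]]
ft_force: [-0.2, -0.6, -1.0]
width: -0.0001
finger_force: 0.0
```

Run:
```python
from h import *
S=cap('scene');T=cap('top')
r=lambda i,x,y:cv2.resize(i[y:y+105,x:x+140],(400,300),interpolation=cv2.INTER_CUBIC)
cv2.imwrite('pics/g6.png',np.clip(np.hstack([r(S['color'],150,140),r(T['color'],110,205)])[:,:,::-1]*1.4,0,255).astype(np.uint8))
s=ctrl.get_obs();print(s['position'],s['time'],s['width'])
```

```text
[0.52513614 0.08408334 0.24214294] 16.525 -8.508259022588096e-05
```

View pics/g6.png

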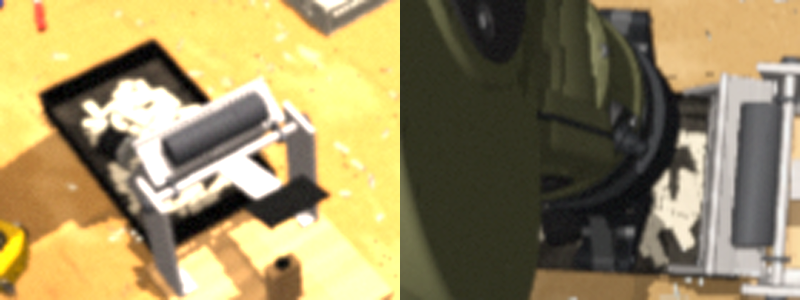

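The bucket has gone over, with its pad up at scene (251,211), and a dark body with a grey cap shows in the tray at about scene (194,192). I move over the raised paddle, then verify the tub and pad numerically.

>>> servo_tool(
  commands=[
    [0,-1,0,0,0,0,-1],
    [0,-1,0,0,0,0,-1],
    [-0.1,-1,0,0,0,0,-1],
    [-0.1,-1,0,0,0,0,-1],
    [0,-1,0,0,0,0,-1],
  ],
)

```text
time: 17.15
position: [0.5192, -0.0667, 0.2426]
tcp_rot: [[0.033, 0.999, -0.001], [0.999, -0.033, 0.0], [0.0, -0.001, -1.0]]
ft_force: [0.2, 0.0, 0.3]
width: -0.0002
finger_force: 0.0
```

Run:
```python
from h import *
import pickle
d=pickle.load(open('d.pkl','rb'))
S=cap('scene','s7.png');T=cap('top','t7.png')
print(ctrl.get_obs()['position'])
print('pad scene@.164',onz(S,251.5,210.7,.164))
# small grey (cap) or changed areas in tray
for n,c,b in(('scene',S,(155,145,75,90)),('top',T,(118,230,80,75))):
    x,y,w,h=b;i=c['color'][y:y+h,x:x+w].astype(int);j=d[n]['color'][y:y+h,x:x+w].astype(int)
    sat=i.max(2)-i.min(2);m=((abs(i-j).max(2)>30)).astype(np.uint8)
    k,l,s,ce=cv2.connectedComponentsWithStats(cv2.morphologyEx(m,cv2.MORPH_OPEN,np.ones((2,2),np.uint8)))
    for q in range(1,k):
        if s[q,4]>25:
            col=i[l==q];u,v=ce[q]+[x,y];print(n,s[q],(u.round(1),v.round(1)),col.mean(0).round(),onz(c,u,v,.02)[:3].round(3))
T2=T['color'].max(2)[240:300:3,120:200:3];np.set_printoptions(linewidth=200);print(T2)
```

```text
[ 0.51942575 -0.06807948  0.24254039]
pad scene@.164 [ 0.52064342 -0.07182735  0.164     ]
scene [ 55   0  20  34 436] (np.float64(221.4), np.float64(161.0)) [112.  91.  63.] [0.633 0.23  0.02 ]
scene [  29   32   46   40 1011] (np.float64(208.8), np.float64(196.3)) [112. 104.  94.] [0.527 0.139 0.02 ]
scene [31 70 10  8 48] (np.float64(190.8), np.float64(218.0)) [198. 149.  82.] [0.449 0.106 0.02 ]
scene [ 14  80  31  10 194] (np.float64(186.2), np.float64(230.6)) [136.  94.  47.] [0.418 0.078 0.02 ]
top [ 42  45  22  16 173] (np.float64(171.0), np.float64(283.1)) [70. 68. 63.] [0.5   0.184 0.02 ]
top [73 64  7  7 35] (np.float64(194.3), np.float64(297.7)) [61. 57. 49.] [0.47  0.134 0.02 ]
[[161 150  10  26  61  58  50  56  54  55  56  47  44  48  56  53 120 180  62  48  43  41  41  43  42  44  48]
 [161 151   4  33  50  50  47  52  53  58  56  62  72 103 115  85 181 176 145  77  53  53  55  56  55  82  96]
 [167 134   7  45  51  51  43  49  55  82 172 180 181 180 174 143 181 180 181 165 170  62  81 138  72 184 184]
 [170 103   7  51  54  51 120 121 122 150 184 182 183 156 180 179 1
[... 1120 characters left out ...]
  75 180 134 107 176 180 166 160]
 [ 34   5  47  50  48  47  47  70 180 165 173 181 181  92  34  34  32  32 148  73 170  67 176 152 175 182 175]
 [ 21  12  49  53  54  44  50 116 176 128 154 178 178 129  34  36  31  30  92 103  89 150 180 180 182 178 159]
 [  8  18  58  60  56  53  58  59  65 143  93 139 177 147  30  29  26  24  37  94 118 181 111 168 171 165 168]
 [  6  31  61  63  57  55  63  60  63  57  64  60  57  47  27  23  32  56 148 159 181 181 175 161 162 177 181]
 [  4  34  54  51  51  53  53  56  56  54  55  60  58  46  54  61  63  56  49  66 126 135 173 142  63 147 162]
 [123 109  77  60  57  66  63  57  53  59  56  51  48  58  59  62  60  44  49  59  58  65  67  56  66  59  75]]
```

The tub lies in the tray near (0.50, 0.18). The pad is at (0.521, -0.07), right beneath the fingers. I press down gently.

>>> servo_tool(
  commands=[
    [0,-0.05,-1,0,0,0,-1],
    [0,0,-1,0,0,0,-1],
    [0,0,-0.8,0,0,0,-1],
    [0,0,-0.5,0,0,0,-1],
    [0,0,0,0,0,0,-1],
  ],
)

```text
time: 17.88
position: [0.5189, -0.0668, 0.1431]
tcp_rot: [[0.033, 0.999, -0.003], [0.999, -0.033, 0.001], [0.0, -0.003, -1.0]]
ft_force: [-0.1, -0.1, 0.7]
width: 0.0003
finger_force: 0.0
```

>>> servo_tool(
  commands=[
    [0,0,-0.3,0,0,0,-1],
    [0,0,-0.3,0,0,0,-1],
    [0,0,-0.3,0,0,0,-1],
    [0,0,-0.3,0,0,0,-1],
    [0,0,-0.3,0,0,0,-1],
  ],
)

```text
time: 18.5
position: [0.5198, -0.0674, 0.0986]
tcp_rot: [[0.034, 0.999, -0.0], [0.999, -0.034, -0.0], [-0.0, -0.0, -1.0]]
ft_force: [0.4, -0.1, 1.5]
width: -0.0002
finger_force: 0.2
```

>>> servo_tool(
  commands=[
    [0,0,-0.3,0,0,0,-1],
    [0,0,-0.3,0,0,0,-1],
    [0,0,-0.3,0,0,0,-1],
    [0,0,-0.3,0,0,0,-1],
    [0,0,-0.3,0,0,0,-1],
  ],
)

```text
time: 19.12
position: [0.5198, -0.0673, 0.0536]
tcp_rot: [[0.033, 0.999, -0.0], [0.999, -0.033, -0.0], [-0.0, -0.0, -1.0]]
ft_force: [-0.1, 0.1, 0.8]
width: -0.0001
finger_force: 0.0
```

>>> servo_tool(
  commands=[
    [0,0,-0.1,0,0,0,-1],
    [0,0,0,0,0,0,-1],
    [0,0,0,0,0,0,-1],
  ],
)

```text
time: 19.5
position: [0.5202, -0.0673, 0.0515]
tcp_rot: [[0.033, 0.999, 0.001], [0.999, -0.033, -0.0], [-0.0, 0.001, -1.0]]
ft_force: [0.3, -0.1, -0.1]
width: -0.0003
finger_force: 0.0
```

>>> servo_tool(
  commands=[
    [0,0,1,0,0,0,-1],
    [0,0,1,0,0,0,-1],
    [0,0,1,0,0,0,-1],
    [0,0,1,0,0,0,-1],
    [0,0,0,0,0,0,-1],
  ],
)

```text
time: 20.12
position: [0.5222, -0.0676, 0.1741]
tcp_rot: [[0.033, 0.999, 0.006], [0.999, -0.033, -0.001], [-0.001, 0.006, -1.0]]
ft_force: [-0.1, -0.5, -0.6]
width: 0.0002
finger_force: 0.0
```

Run:
```python
from h import *
import pickle
d=pickle.load(open('d.pkl','rb'))
S=cap('scene','s8.png');T=cap('top','t8.png')
for n,c,b,nm in(('scene',S,(190,165,70,75),'bucket/pad'),('scene',S,(160,145,40,60),'tray'),('top',T,(118,230,80,75),'tray'),('top',T,(195,225,45,80),'bucket')):
    x,y,w,h=b;a=c['color'][y:y+h,x:x+w].astype(int);j=d[n]['color'][y:y+h,x:x+w].astype(int)
    m=abs(a-j).max(2)>30;v,u=np.nonzero(m);print(n,nm,m.mean().round(3),(u.mean()+x,v.mean()+y) if m.any() else '', onz(c,u.mean()+x,v.mean()+y,.02).round(3) if m.any() else '')
x,y,w,h=(233,213,34,34);g=S['color'][y:y+h,x:x+w].max(2)<50;v,u=np.nonzero(g);print('pad',u.mean()+x,v.mean()+y,g.sum(),'first: 249.4 232.2 319')
s=ctrl.get_obs();print(s['position'],s['ft_force'],s['time'])
```

```text
scene bucket/pad 0.327 (np.float64(229.9988358556461), np.float64(193.97671711292202)) [0.577 0.108 0.02 ]
scene tray 0.065 (np.float64(190.19871794871796), np.float64(191.80128205128204)) [0.497 0.185 0.02 ]
top tray 0.034 (np.float64(169.8955223880597), np.float64(282.39303482587064)) [0.502 0.186 0.02 ]
top bucket 0.154 (np.float64(228.3898916967509), np.float64(287.0613718411552)) [0.492 0.063 0.02 ]
pad 249.28963414634146 231.9542682926829 328 first: 249.4 232.2 319
[ 0.5199354  -0.06732734  0.17125221] [-0.56218692  0.69445962 -0.49963112] 20.225
```

The pad is back at its original pixel (249.3,232.0), so the bucket is upright. Both views place the tub at rest in the tray at about (0.50, 0.186), and the gripper is clear.

>>> servo_tool(
  commands=[
    [0,0,0.5,0,0,0,-1],
    [0,0,0,0,0,0,-1],
    [0,0,0,0,0,0,-1],
    [0,0,0,0,0,0,-1],
  ],
)

```text
time: 20.72
position: [0.5195, -0.0673, 0.1857]
tcp_rot: [[0.033, 0.999, -0.001], [0.999, -0.033, 0.0], [0.0, -0.001, -1.0]]
ft_force: [-0.5, -0.3, 0.1]
width: 0.0001
finger_force: 0.0
```

```bash
python3 -c "
from h import *
print(ctrl.close_job())"
```

```text
the job is handed in; nothing more can be done
None
```

The small grey-capped tub was dumped into the black tray and the bucket is upright again; the job was handed in at about 21 s, and no verdict came back.

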